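Closer look: ring light on, magnification up one click

ROBOT

A 6-joint arm with a two-finger parallel gripper is mounted at the origin on the work surface. World frame = base frame: x ahead of the robot, y to its left, z up, the work surface at z = 0. Lengths are in m, angles in rad, forces in N, time in s.
With the tool pointing down it reaches from about 0.2 to 0.875 m from the base axis. Payload 3.4 kg.
Tool frame: the origin (TCP) lies midway between the tips of the shut fingers; the grasp point (between the pads) lies 19 mm behind it (ctrl.grip_depth is the distance from the TCP to the grasp point, in m); y points along the fingers, z is the direction in which the jaws open and shut, and the axes are right-handed (so a half turn about y gives the same grasp; the last joint's range is limited). The gripper opens to 94 mm and grips with 3 to 60 N. Pads are 16 mm wide; open, the fingers measure 119 mm over their backs; the gripper's body (75 mm by 177 mm) begins 78 mm behind the grasp point.
Start: joints at [-1.39, 0.276, 1.505, -0, 1.361, -0.121], TCP at [0.171, -0.549, 0.205] pointing down, gripper open.
Joint ranges: [-2.89, 2.89], [-0.75, 2.08], [0.22, 2.7], [-1.18, 4.32], [0.11, 2.71], [-2.7, 2.7]. Speed limits (rad/s): [2.57, 2.57, 3.14, 3.14, 3.14, 3.14].

INTERFACE

Orientations are given as a unit quaternion [w, x, y, z].
In Python, from bench import ctrl, vision, job gives the robot as it stands. The module is installed in compiled form; this text tells all that it offers.
- The arm moves only by the tool send_rows, never from a script. Its argument "motion" is a list of rows, each a list of 7 numbers: the shift along the world's x, y, z as a fraction of full scale, then the turn, a rotation vector about the world's x, y, z as a fraction of full scale, then the gripper's target within -1 to 1 (fully open at 1, half-way at 0, shut at -1). A call has 1 to 10 rows; each row shifts and turns the commanded pose from where the row before left it; what a row does not reach is not made up. Full scale, the value 1, is 40 cm for a shift and 90 degrees for a turn. A row lasts 1/10 s, in which the tool goes at most 50 mm and 8.59 degrees, less where a joint would pass 70% of its speed; a pose out of reach is approached as far as the arm can. A call with a number of a shift or a turn outside -1 to 1 is refused whole. A call with a gripper value outside its range is refused whole. The fingers move at their own pace and stop on an object; the grip force is fixed at half the most. Time passes only in rows, so rows that do not move let the fingers close. It gives the time, the measured TCP pose, the force and the opening at its end, in the units of the state.
- ctrl.observe(): the state, without advancing time (a new reading comes with each control period).
- vision.snapshot(name): name is "scene" or "top"; returns the picture (420x560x3 uint8, red, green, blue); there is no depth.
- vision.camera_model(name): a dict with "intrinsics" (3x3 intrinsics, pixels), "camera_from_world" (4x4, takes a point from world to camera coordinates). Camera axes: x right, y up, looking along -z (the intrinsics and any distortion apply to the point x, -y, -z); pixel columns grow to the right and rows downward; lengths in m; the calibration is good to about 2 mm. A picture is of the moment at which its call begins. camera_model takes no time and is no camera call.
- job.finish_job(): hands the job in, once; it reports no verdict.
The state is a dict: "time": time; "joints": joint angles; "joint_vel": joint speeds; "joint_torque": joint torques, N m; "eef_pos": TCP position; "tool_rot": TCP orientation; "contact_force": force on the tool from outside, world axes, zero at the start; "torque": the same for the moment, N m; "opening": opening from 0.0 (shut) to 1.0 (fully open).
Only numpy, scipy, OpenCV 4.12 (cv2) and the standard library are available. Lean on these libraries where they do the work, as an engineer would, in place of code of your own. Each camera call takes 0.05 s, during which the arm holds its last target.

TASK

Get the stereo microscope ready for a closer look at the board: press the ring light's rocker switch on, and roll the knurled magnification knob at the side of the microscope's upper housing up by exactly one click with a fingertip, its top going away from the eyepieces, until it sits in the next stop. Work gently from outside: do not take the knob between the fingers, do not lift or shove the control box, and leave the focus knobs, the board and everything else on the bench as they are.

Things in the scene. Friction and masses are not known exactly. Their poses are not given: they have to be found in the camera images.
- scope: Light grey stereo microscope on a post stand, fixed. Origin on the optical axis at the underside of its base, on the 3 mm bench mat. -x: the side to which the eyepieces lean (roughly to the robot), +x: to the post, z up. Base plate 250 x 170 x 20 mm (x -95 to +155). Ring light 98 mm across at z 104 to 128. Post 28 mm thick at x +122, top z 301. No other thing stands beside or above the knobs.
- head_top (a point): Middle of the top of the binocular head, the highest part between the knobs: z 279 in the microscope's frame. The head is 100 mm (x) by 80 mm (y) and 32 mm high; below it the magnification housing, 86 x 84 mm, z 186 to 248.
- eyepieces (a point): Upper end of the eyepieces, midway between the two: microscope x -119, z 335. The two tubes, 28 mm to either side, up to 35 mm thick, rise at 45 degrees from the head (x -40, z 256) to here; the eyecups' edges reach 13 mm higher.
- knob_left (a point): Centre of the left (+y) magnification knob. The two black knurled magnification knobs, cylinders 42 mm across and 32 mm long, sit either side of the upper housing on one level shaft along the microscope's y and turn together; use either. This one fills microscope y 50 to 82, centre at z 222, top 21 mm above this point. Axes as the microscope's. Inward of y 50: its boss, 37 mm across.
- knob_right (a point): Centre of the right (-y) magnification knob: the mirror image, y -50 to -82 in the microscope's frame.
- mag_knob (a joint): Magnification knobs' angle, rad. Grows (magnification up) as their top moves to the post (+x of the microscope), away from the eyepieces. Click stops at 0, 0.6, 1.2, 1.8 (12.6 mm of rim travel each); starts settled in the first or second. Past halfway the detent spring draws it on into the next stop; that takes up to 0.033 N m (1.6 N at the rim). Ends: -0.08, 1.88.
- knob_mark (a point): White index line on the rim of the left magnification knob (the right knob has one too): a point on the rim, 21 mm from the axis, 66 mm left of the microscope's middle; it is at the very top of the knob when the joint reads 0 and turns with it.
- focus_axis (a point): Centre of the focus shaft. The two focus knobs (knurled, 46 mm diameter, y 36 to 58 mm to either side) sit lower down at the post, 118 mm behind the magnification knobs, z 190. Not to be used.
- focus (a joint): Angle of the focus knobs in rad, 0 at the start; stiff (0.12 N m).
- light_box: Loose control box of the ring light, dark grey, 120 x 85 mm, 55 mm high, 0.6 kg, on rubber feet; origin under its middle, z up. On the middle of its top is a black rocker switch 28 mm (box x) by 40 mm (box y), pivot along box x through the middle, 63 mm above the origin; its top face lies 3 mm above the pivot.
- rocker_on (a point): Point on the rocker's top face, 13 mm from its pivot, in the middle of its ON half (the half towards +y of the box, with a small white dash, which stands up while the light is off). Turns with the rocker.
- rocker (a joint): Rocker angle in rad: 0 off (ON half up by 0.18 rad), 0.36 on (ON half down by 0.18 rad). It snaps over past 0.18 and stays there; about 4 N on the ON half does it; the point rocker_on goes down 4.7 mm in all.
- board: Green circuit board 52 x 66 x 4 mm (parts on it up to 10 mm), loose on the microscope's stage under the lens; origin under its middle. To stay in place.
- tweezers: Steel tweezers, 135 mm long, lying flat, 8 mm high; bystander.
- screwdriver: Screwdriver 160 mm long, lying; bystander.
- flux_jar: Small jar, 42 mm diameter, 45 mm high, black lid; bystander.
- solder_spool: Metal solder spool, 54 mm diameter, 36 mm high, standing on a flange; bystander.
- parts_tray: Grey two-part tray 120 x 85 x 30 mm; bystander.
- ipa_bottle: White bottle, 52 mm diameter, 120 mm high; bystander.

How it is judged:
By the outcome, as a careful person would: the job done as asked, in the order asked, and still so for the second after the job is handed in, with the robot touching nothing.
It also fails if it takes over 51 s, if anything falls off the work surface, if the arm or the gripper's body presses on something with over 40 N, if the wrist force passes 120 N, or if a joint passes its speed limit or range.

## Working session

There is one attempt and no reset: what is moved stays moved. The work goes in short steps, Python scripts to look and compute and a tool call to move; the robot and the scene stay as the last step left them, time stands still between calls to the robot, and variables do not carry over. Pictures are saved under pics/ and viewed, and the job is handed in when it is done.

Besides the shell and the picture viewer there is one more tool, called after ">>>" as name(argument=value, ...) on one line, values as JSON. send_rows: Moves the arm, as the interface text tells. Shift numbers are shares of 40 cm and turn numbers shares of 90 degrees, none past 1 either way. Its arguments: {"type":"object","properties":{"motion":{"type":"array","items":{"type":"array","items":{"type":"number","minimum":-1,"maximum":1}}}},"required":["motion"]}

```bash
mkdir -p pics
python3 - <<'E'
from bench import ctrl,vision,job
import cv2
print(ctrl.observe())
for n in("scene","top"):
    im=vision.snapshot(n); cv2.imwrite(f"pics/{n}0.png",cv2.cvtColor(im,cv2.COLOR_RGB2BGR)); print(n,vision.camera_model(n))
E
```

```text
{'time': 0.0, 'joints': array([-1.38998600e+00,  2.76550625e-01,  1.50610242e+00, -3.43346499e-05,
        1.36068908e+00, -1.21010841e-01]), 'joint_vel': array([-0.00030515, -0.00015888, -0.00196954,  0.00252841,  0.00110886,
        0.00134869]), 'joint_torque': array([-3.20432497e-03, -4.04598498e+01, -2.37231266e+01,  6.98943716e-02,
        3.45085224e-02, -1.28469364e-04]), 'eef_pos': array([ 0.17079914, -0.54846083,  0.20464228]), 'tool_rot': array([ 0.10627744, -0.10633815,  0.69968748, -0.69845167]), 'contact_force': array([ 0.1977312 , -0.7423982 , -0.57719133]), 'torque': array([ 0.02004196, -0.05017402,  0.0540477 ]), 'opening': 1.0005540774481936}
scene {'intrinsics': array([[418.01241248,   0.        , 283.89406504],
       [  0.        , 418.01241248, 209.43724324],
       [  0.        ,   0.        ,   1.        ]]), 'camera_from_world': array([[-0.5200195 ,  0.8540431 ,  0.0137879 ,  0.30738307],
       [-0.51135695, -0.32420951,  0.79586573,  0.12164521],
       [ 0.6841738 ,  0.40681516,  0.60531614, -1.46204896],
       [ 0.        ,  0.        ,  0.        ,  1.        ]])}
top {'intrinsics': array([[509.16477726,   0.        , 283.36287708],
       [  0.        , 509.16477726, 210.50048471],
       [  0.        ,   0.        ,   1.        ]]), 'camera_from_world': array([[ 0.00395007, -0.99994735, -0.00947095, -0.00934079],
       [ 0.99709334,  0.00321781,  0.07612169, -0.54899266],
       [-0.07608721, -0.0097441 ,  0.99705355, -1.35456491],
       [ 0.        ,  0.        ,  0.        ,  1.        ]])}
```

View pics/scene0.png

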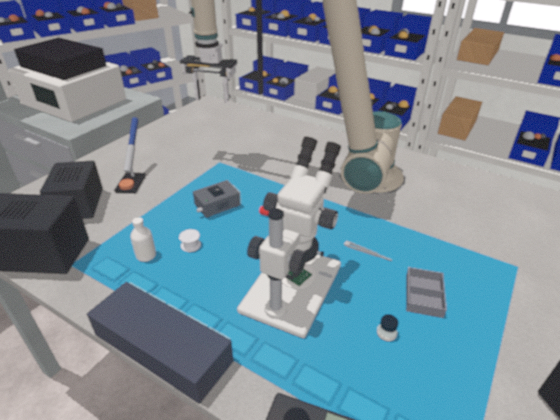

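View pics/top0.png

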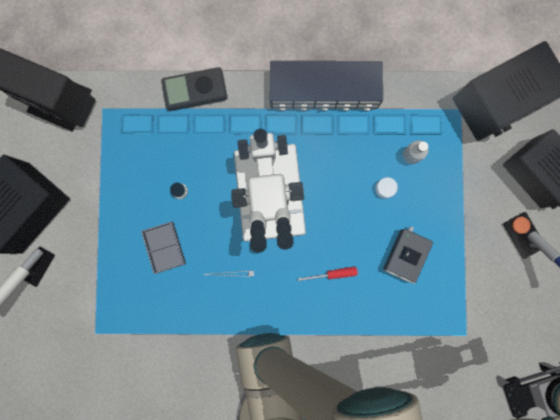

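The scene view, looking back at the robot, shows the scope near (290,240) and the box at (217,197). In the top view the scope is near (268,190) and the box at (408,254). I'll enlarge both.

Run:
```python
import cv2
t=cv2.imread('pics/top0.png');s=cv2.imread('pics/scene0.png')
def c(im,x,y,w,h,k,n): cv2.imwrite('pics/'+n,cv2.resize(im[y:y+h,x:x+w],None,fx=k,fy=k,interpolation=cv2.INTER_CUBIC))
c(t,220,120,100,140,4,'t_scope.png'); c(t,370,215,75,75,8,'t_box.png')
c(s,240,130,110,110,5,'s_head.png'); c(s,185,170,65,55,9,'s_box.png'); 
c(s,225,190,130,150,4,'s_base.png')
```

```text
(no output)
```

View pics/t_scope.png

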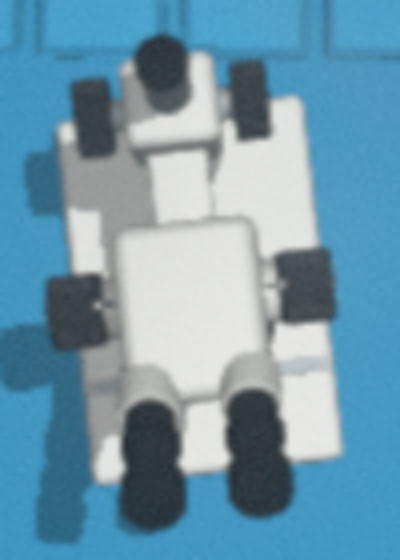

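View pics/t_box.png

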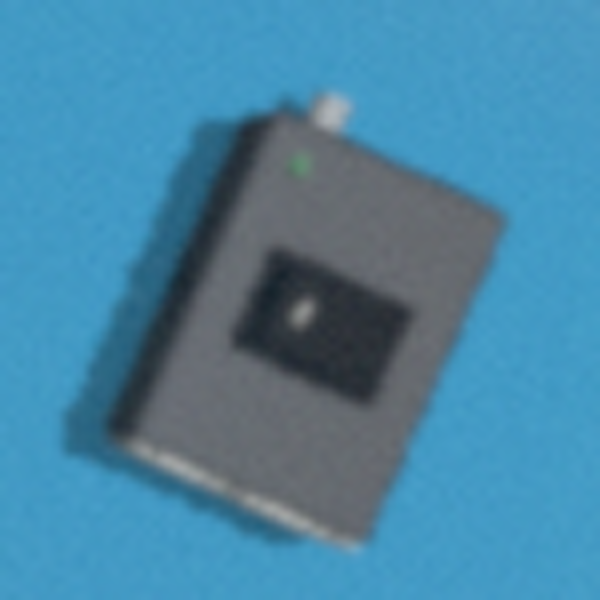

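View pics/s_head.png

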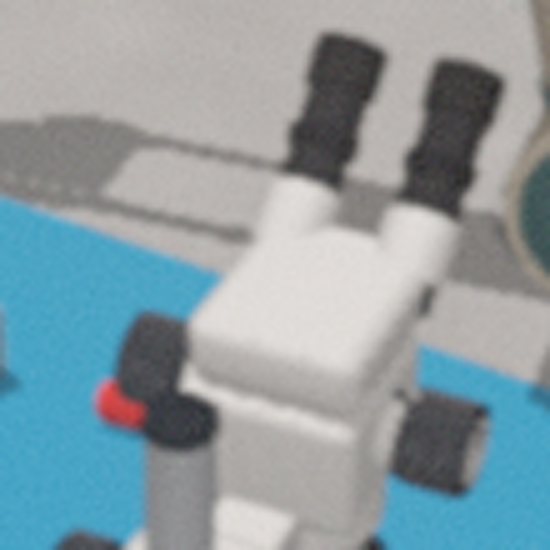

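View pics/s_box.png

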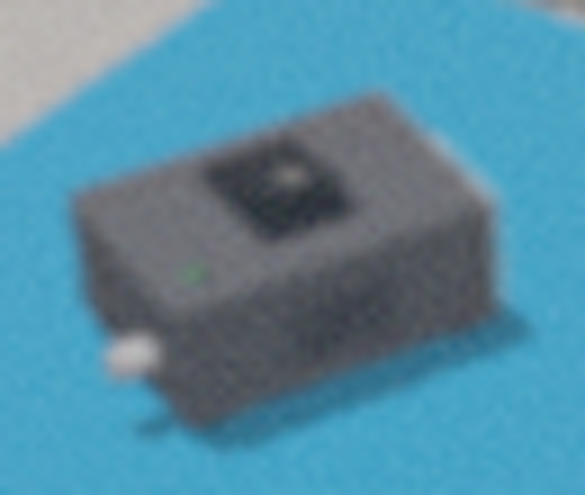

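View pics/s_base.png

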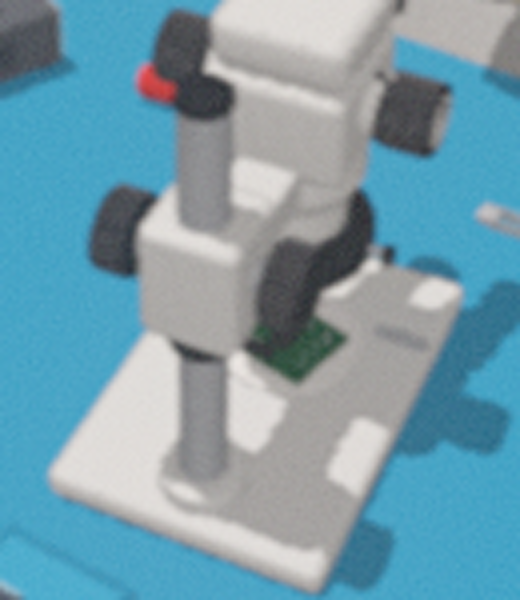

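```bash
cat > h.py <<'E'
import numpy as np
from bench import vision
M={n:vision.camera_model(n) for n in("scene","top")}
def proj(n,p):
    m=M[n];c=m["camera_from_world"]@np.append(p,1);q=m["intrinsics"]@np.array([c[0],-c[1],-c[2]]);return q[:2]/q[2]
def T(px,loc):
    x,y,z,a=px;c,s=np.cos(a),np.sin(a)
    return np.array([x+c*loc[0]-s*loc[1],y+s*loc[0]+c*loc[1],z+loc[2]])
def ray(n,u):
    m=M[n];k=m["intrinsics"];d=np.array([(u[0]-k[0,2])/k[0,0],-(u[1]-k[1,2])/k[1,1],-1]);C=m["camera_from_world"]
    return -C[:3,:3].T@C[:3,3],C[:3,:3].T@d
def tri(a,b):
    o1,d1=ray("top",a);o2,d2=ray("scene",b);d1/=np.linalg.norm(d1);d2/=np.linalg.norm(d2)
    s=np.linalg.lstsq(np.c_[d1,-d2],o2-o1,rcond=None)[0];p,q=o1+s[0]*d1,o2+s[1]*d2
    return (p+q)/2,np.linalg.norm(p-q)
E
cat > fit.py <<'E'
from h import *
from scipy.optimize import least_squares
ts=lambda u,v:(220+u/4,120+v/4); sb=lambda u,v:(225+u/4,190+v/4); tb=lambda u,v:(370+u/8,215+v/8); xb=lambda u,v:(185+u/9,170+v/9); sh=lambda u,v:(240+u/5,130+v/5)
def fit(obs,x0,name):
    f=lambda p:np.concatenate([proj(n,T(p,l))-u for n,u,l in obs])
    r=least_squares(f,x0,loss='soft_l1');print(name,r.x.round(4));print(f(r.x).reshape(-1,2).round(1).tolist());return r.x
m=1e-3
S=[("top",ts(342,457),(-95,-85,20)),("top",ts(300,95),(155,-85,20)),("top",ts(57,125),(155,85,20)),("top",ts(95,487),(-95,85,20)),
("scene",sb(50,468),(155,-85,20)),("scene",sb(322,575),(155,85,20)),("scene",sb(464,285),(-95,85,20)),
("top",ts(77,312),(0,66,235)),("top",ts(308,284),(0,-66,235)),("top",ts(162,60),(122,0,301)),("scene",sb(205,97),(122,0,301)),
("scene",sh(470,457),(0,82,222))]
S=[(n,np.array(u),np.array(l)*m) for n,u,l in S]
s=fit(S,[.6,.04,.003,0.1],"scope")
B=[("top",tb(275,112),(60,42.5,55)),("top",tb(505,215),(60,-42.5,55)),("top",tb(365,545),(-60,-42.5,55)),("top",tb(120,438),(-60,42.5,55)),
("scene",xb(175,310),(60,42.5,55)),("scene",xb(75,195),(60,-42.5,55)),("scene",xb(375,92),(-60,-42.5,55)),("scene",xb(490,200),(-60,42.5,55))]
B=[(n,np.array(u),np.array(l)*m) for n,u,l in B]
b=fit(B,[.45,-.3,.003,-.42],"box")
for nm,l in dict(kl=(0,66,222),kr=(0,-66,222),top=(0,0,279),eye=(-119,0,335)).items(): print(nm,T(s,np.array(l)*m).round(4))
print("rocker_on",T(b,np.array((0,12.3,68.3))*m).round(4),"tri dash",tri(tb(303,314),xb(292,178)))
print("scopetri",tri(ts(162,60),sb(205,97)))
for nm,l in dict(m0=(0,66,243),m6=(21*np.sin(.6),66,222+21*np.cos(.6))).items():
  q=T(s,np.array(l)*m);print(nm,(proj("top",q)-[220,120])*4,(proj("scene",q)-[240,130])*5)
E
python3 fit.py
```

```text
scope [ 0.5696  0.0257 -0.0038  0.1192]
[[1.0, -0.0], [0.7, -0.3], [-0.3, -0.6], [0.2, -0.3], [-0.4, 0.8], [-0.3, 0.3], [0.3, -0.1], [0.3, -0.1], [-0.3, 0.2], [0.1, 1.1], [0.6, -0.6], [1.2, -0.1]]
box [ 0.4292 -0.3393 -0.0035 -0.4282]
[[-0.1, -0.9], [0.9, -0.2], [-0.0, 0.4], [0.7, 0.0], [0.4, 1.0], [-0.6, -0.2], [1.0, -0.5], [1.4, 0.3]]
kl [0.5617 0.0913 0.2182]
kr [ 0.5774 -0.0398  0.2182]
top [0.5696 0.0257 0.2752]
eye [0.4514 0.0116 0.3312]
rocker_on [ 0.4343 -0.3281  0.0648] tri dash (array([ 0.43325382, -0.33133445,  0.06499443]), np.float64(0.0009416896348602271))
scopetri (array([0.69303333, 0.04040805, 0.29744316]), np.float64(0.00015206612693389424))
m0 [ 76.72186432 310.01762463] [444.6261658  408.45733649]
m6 [ 75.09095476 290.16705562] [434.57216248 430.61993603]
```

Run:
```python
import cv2,numpy as np
t=cv2.imread('pics/top0.png');s=cv2.imread('pics/scene0.png')
def c(im,x,y,w,h,k): 
    a=im[y:y+h,x:x+w].astype(float); a=np.clip(a*1.5,0,255).astype('uint8'); return cv2.resize(a,None,fx=k,fy=k,interpolation=cv2.INTER_NEAREST)
r=[c(t,227,183,30,30,12),c(t,285,177,30,30,12)]
r2=[c(s,313,200,30,30,12),c(s,258,188,30,30,12)]
cv2.imwrite('pics/k.png',cv2.resize(np.vstack([np.hstack(r),np.hstack(r2)]),(600,600)))
```

```text
(no output)
```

View pics/k.png

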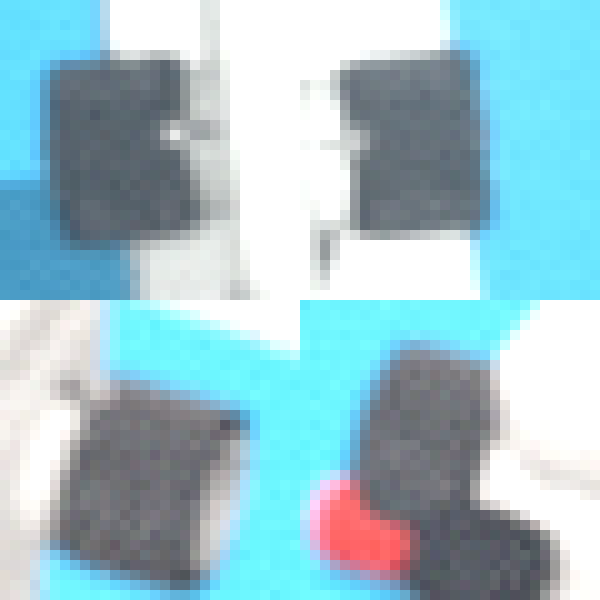

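```bash
cat >> h.py <<'E'
from scipy.spatial.transform import Rotation as R
def st(target=None,jaw=None):
    from bench import ctrl
    o=ctrl.observe();q=o["tool_rot"];r=R.from_quat([q[1],q[2],q[3],q[0]]);A=r.as_matrix()
    print("t",round(o["time"],2),"pos",o["eef_pos"].round(4),"F",o["contact_force"].round(2),"open",round(o["opening"],3),"j",o["joints"].round(2))
    print("y",A[:,1].round(3),"z",A[:,2].round(3))
    if target is not None: print("shift/0.4",((np.array(target)-o["eef_pos"])/.4).round(4))
    if jaw is not None:
        for s in(1,-1):
            z=s*np.array([np.cos(jaw),np.sin(jaw),0]);y=np.array([0,0,-1.]);D=np.c_[np.cross(y,z),y,z]
            print("turn/90",((R.from_matrix(D)*r.inv()).as_rotvec()/(np.pi/2)).round(4))
E
python3 - <<'E'
from h import *
b=[.4292,-.3393,-.0035,-.4282]
t=T(b,np.array((0,.015,.068)));print(t)
st(t,-.4282)
st(None,1.69)
E
```

```text
[ 0.43542851 -0.32565428  0.0645    ]
t 0.1 pos [ 0.1708 -0.5485  0.2047] F [ 0.28 -0.46  0.48] open 0.999 j [-1.39  0.28  1.51  0.    1.36 -0.12]
y [-0.     0.002 -1.   ] z [ 0.297 -0.955 -0.002]
shift/0.4 [ 0.6616  0.5572 -0.3506]
turn/90 [-0.0009 -0.0006  0.5353]
turn/90 [-7.0000e-04  1.0000e-03 -1.4647e+00]
t 0.1 pos [ 0.1708 -0.5485  0.2047] F [ 0.28 -0.46  0.48] open 0.999 j [-1.39  0.28  1.51  0.    1.36 -0.12]
y [-0.     0.002 -1.   ] z [ 0.297 -0.955 -0.002]
turn/90 [ 1.0000e-04 -1.5000e-03  1.8838e+00]
turn/90 [-1.000e-03 -1.000e-04 -1.162e-01]
```

>>> send_rows(motion=[[0.0825,0.0697,0,0,0,0.067,-1],[0.0825,0.0697,0,0,0,0.067,-1],[0.0825,0.0697,0,0,0,0.067,-1],[0.0825,0.0697,-0.02,0,0,0.067,-1],[0.0825,0.0697,-0.04,0,0,0.067,-1],[0.0825,0.0697,-0.04,0,0,0.067,-1],[0.0825,0.0697,-0.04,0,0,0.067,-1],[0.0825,0.0697,-0.04,0,0,0.067,-1],[0,0,0,0,0,0,-1],[0,0,0,0,0,0,-1]])

```text
time: 1.1
eef_pos: [0.4349, -0.3251, 0.1328]
tool_rot: [0.383, -0.384, 0.595, -0.594]
contact_force: [-0.3, -0.6, -0.1]
opening: 0.184
```

Run:
```python
from h import *
import cv2
st([.4354,-.3257,.085],-.4282)
t=vision.snapshot("top");s=vision.snapshot("scene")
t=cv2.cvtColor(t,4);s=cv2.cvtColor(s,4)
k=lambda a:cv2.resize(a,(400,400),interpolation=cv2.INTER_CUBIC)
cv2.imwrite('pics/p1.png',np.hstack([k(t[190:310,350:470]),k(s[130:230,170:270])]))
print(proj("scene",[.4354,-.3257,.13]),proj("top",[.4354,-.3257,.13]))
```

```text
t 1.1 pos [ 0.4349 -0.3251  0.1328] F [-0.34 -0.58 -0.09] open 0.184 j [-0.77  0.28  1.69 -0.    1.17 -0.34]
y [-0.002  0.001 -1.   ] z [ 0.911 -0.413 -0.002]
shift/0.4 [ 0.0011 -0.0014 -0.1194]
turn/90 [-0.0005 -0.001  -0.0018]
turn/90 [ 1.6000e-03 -7.0000e-04  1.9982e+00]
[216.83089852 172.35123904] [411.91390998 253.51321039]
```

View pics/p1.png

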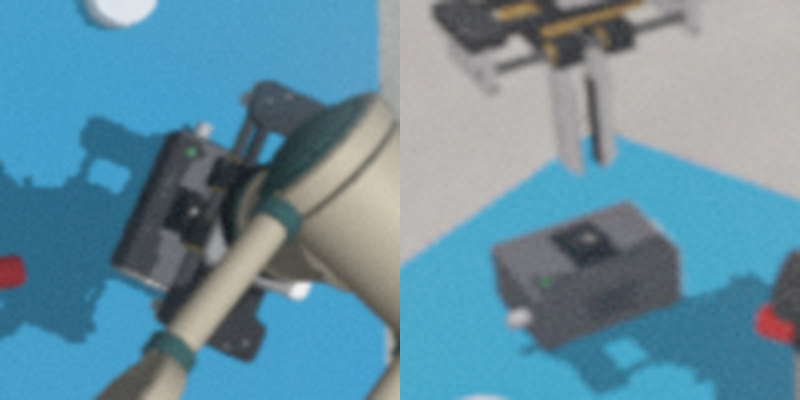

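The fingertip appears at about (216,171) in the scene view, as predicted, with the rocker directly below. I'll close fully and descend.

>>> send_rows(motion=[[0.0005,-0.0012,-0.04,0,0,0,-1],[0.0005,0,-0.04,0,0,0,-1],[0,0,-0.025,0,0,0,-1],[0,0,0,0,0,0,-1],[0,0,-0.01,0,0,0,-1],[0,0,-0.01,0,0,0,-1]])

```text
time: 1.8
eef_pos: [0.4356, -0.3273, 0.0841]
tool_rot: [-0.383, 0.382, -0.594, 0.595]
contact_force: [0.1, -0.1, 0.4]
opening: 0.008
```

>>> send_rows(motion=[[0.001,0.004,-0.01,0,0,0,-1],[0,0,-0.0075,0,0,0,-1],[0,0,0,0,0,0,-1]])

```text
time: 2.1
eef_pos: [0.4356, -0.3246, 0.0761]
tool_rot: [0.383, -0.383, 0.595, -0.594]
contact_force: [-0.6, 0.3, 0.4]
opening: 0.007
```

>>> send_rows(motion=[[0,0,-0.005,0,0,0,-1],[0,0,0,0,0,0,-1]])

```text
time: 2.3
eef_pos: [0.4357, -0.3248, 0.0744]
tool_rot: [0.383, -0.383, 0.595, -0.595]
contact_force: [-0.2, -0.4, 0.3]
opening: 0.005
```

>>> send_rows(motion=[[0,0,-0.005,0,0,0,-1],[0,0,0,0,0,0,-1]])

```text
time: 2.5
eef_pos: [0.4358, -0.325, 0.0724]
tool_rot: [-0.383, 0.383, -0.594, 0.595]
contact_force: [0.8, -0.3, 0.9]
opening: 0.003
```

>>> send_rows(motion=[[0,0,-0.004,0,0,0,-1],[0,0,0,0,0,0,-1]])

```text
time: 2.7
eef_pos: [0.436, -0.3247, 0.071]
tool_rot: [-0.383, 0.382, -0.595, 0.595]
contact_force: [0.7, 1.0, 1.4]
opening: 0.008
```

>>> send_rows(motion=[[0,0,-0.004,0,0,0,-1],[0,0,0,0,0,0,-1]])

```text
time: 2.9
eef_pos: [0.4355, -0.3249, 0.069]
tool_rot: [0.383, -0.383, 0.595, -0.595]
contact_force: [0.0, -0.3, -0.1]
opening: 0.008
```

>>> send_rows(motion=[[0,0,-0.004,0,0,0,-1],[0,0,0,0,0,0,-1]])

```text
time: 3.1
eef_pos: [0.4356, -0.3251, 0.0681]
tool_rot: [-0.383, 0.383, -0.594, 0.595]
contact_force: [-1.0, 0.9, 5.2]
opening: 0.005
```

>>> send_rows(motion=[[0,0,-0.004,0,0,0,-1],[0,0,0,0,0,0,-1]])

```text
time: 3.3
eef_pos: [0.4356, -0.3252, 0.0677]
tool_rot: [-0.383, 0.383, -0.594, 0.595]
contact_force: [-2.6, 2.2, 11.1]
opening: 0.006
```

>>> send_rows(motion=[[0,0,-0.004,0,0,0,-1],[0,0,0,0,0,0,-1]])

```text
time: 3.5
eef_pos: [0.4357, -0.3252, 0.0675]
tool_rot: [-0.383, 0.383, -0.594, 0.595]
contact_force: [-4.1, 4.8, 20.5]
opening: 0.006
```

Stiff at the height expected for the fully pressed rocker. I'll lift off and look.

>>> send_rows(motion=[[0,0,0.03,0,0,0,-1],[0,0,0.08,0,0,0,-1],[0,0,0.1,0,0,0,-1],[0,0,0.1,0,0,0,-1],[0,0,0.1,0,0,0,-1],[0,0,0,0,0,0,-1]])

```text
time: 4.1
eef_pos: [0.4382, -0.3275, 0.2343]
tool_rot: [-0.384, 0.382, -0.59, 0.599]
contact_force: [0.1, 0.4, 0.6]
opening: 0.003
```

```bash
cat > snap.py <<'E'
from h import *
import cv2,sys
def snap(name,tc,sc,z=400):
    t=cv2.cvtColor(vision.snapshot("top"),4);s=cv2.cvtColor(vision.snapshot("scene"),4)
    cv2.imwrite(f'pics/{name}_t.png',t);cv2.imwrite(f'pics/{name}_s.png',s)
    k=lambda a,c:cv2.resize(a[c[1]:c[1]+c[2],c[0]:c[0]+c[2]],(z,z),interpolation=cv2.INTER_CUBIC)
    cv2.imwrite(f'pics/{name}.png',np.hstack([k(t,tc),k(s,sc)]))
E
python3 - <<'E'
from snap import *
snap("p2",(370,215,75),(185,165,65)); st()
a=cv2.imread('pics/scene0.png')[165:230,185:250];b=cv2.imread('pics/p2_s.png')[165:230,185:250]
cv2.imwrite('pics/p2c.png',cv2.resize(np.hstack([a,b]),None,fx=6,fy=6,interpolation=cv2.INTER_CUBIC))
E
```

```text
t 4.2 pos [ 0.4358 -0.3252  0.229 ] F [-0.4   0.01 -0.74] open 0.006 j [-0.77  0.22  1.53 -0.    1.39 -0.34]
y [ 0.001 -0.001 -1.   ] z [ 0.91  -0.414  0.002]
```

View pics/p2c.png

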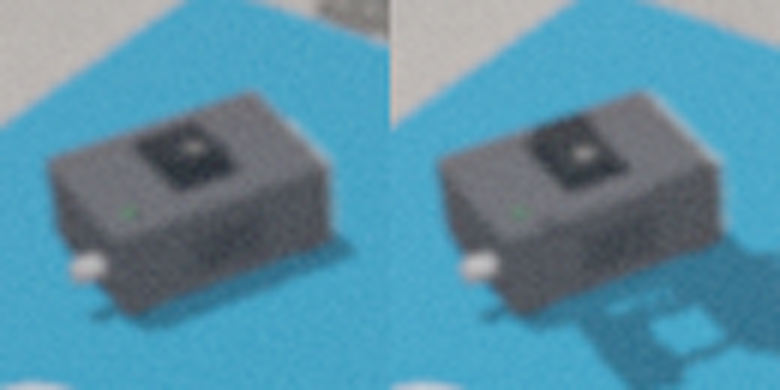

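View pics/p2.png

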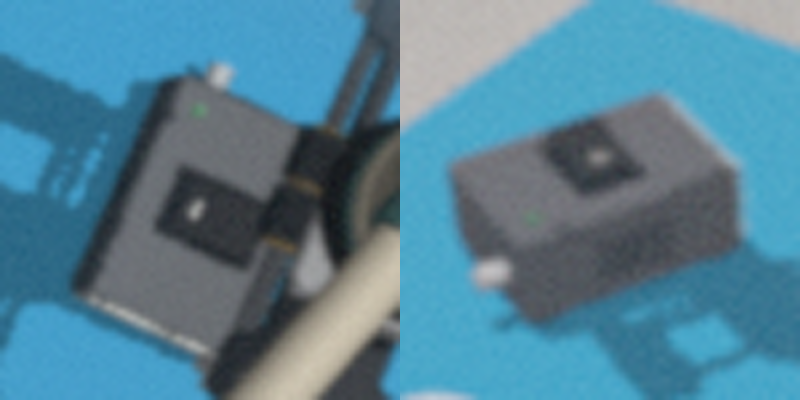

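The rocker has flipped: its OFF half now stands up, the dash half is down, and the box hasn't moved. The contact height of 0.0677 confirms that the origin is at z=0.003. I'll refit the scope with that height fixed.

```bash
cat >> fit.py <<'E'
print('---')
for sel in ("both","top","scene"):
    O=[o for o in S if sel=="both" or o[0]==sel]
    f=lambda p:np.concatenate([proj(n,T([p[0],p[1],.003,p[2]],l))-u for n,u,l in O])
    r=least_squares(f,[.57,.026,.12],loss='soft_l1');p=r.x;print(sel,p.round(4),f(p).reshape(-1,2).round(1).tolist())
    print([T([p[0],p[1],.003,p[2]],np.array(l)*m).round(4) for l in((0,66,222),(0,-66,222))])
E
python3 fit.py | sed -n '/---/,$p'; python3 -c "
from h import *
st([.577,-.044,.30],.119+np.pi/2)"
```

```text
---
both [0.5703 0.0262 0.1189] [[0.9, -0.4], [0.6, -1.1], [-0.7, -1.4], [-0.2, -0.6], [-0.6, -0.8], [-0.2, -1.2], [0.6, -1.7], [-0.2, -0.8], [-0.4, -0.4], [-0.2, 0.0], [0.6, -3.1], [1.5, -2.3]]
[array([0.5625, 0.0917, 0.225 ]), array([ 0.5782, -0.0394,  0.225 ])]
top [0.5688 0.0259 0.1194] [[1.0, 0.2], [0.6, -0.5], [-0.6, -0.8], [-0.1, 0.0], [-0.1, -0.1], [-0.3, 0.2], [-0.1, 0.7]]
[array([0.5609, 0.0914, 0.225 ]), array([ 0.5766, -0.0397,  0.225 ])]
scene [0.5754 0.0278 0.1227] [[-1.2, 1.2], [-0.4, 0.8], [0.2, -0.4], [0.1, -1.4], [1.2, -0.8]]
[array([0.5673, 0.0933, 0.225 ]), array([ 0.5835, -0.0377,  0.225 ])]
t 4.2 pos [ 0.4358 -0.3252  0.229 ] F [-0.4   0.01 -0.74] open 0.006 j [-0.77  0.22  1.53 -0.    1.39 -0.34]
y [ 0.001 -0.001 -1.   ] z [ 0.91  -0.414  0.002]
shift/0.4 [0.353  0.7031 0.1776]
turn/90 [-1.0000e-04  1.3000e-03  1.3477e+00]
turn/90 [ 1.200e-03  1.000e-04 -6.523e-01]
```

>>> send_rows(motion=[[0.0377,0.078,0.06,0,0,-0.0725,-1],[0.0377,0.078,0.06,0,0,-0.0725,-1],[0.0377,0.078,0.0576,0,0,-0.0725,-1],[0.0377,0.078,0,0,0,-0.0725,-1],[0.0377,0.078,0,0,0,-0.0725,-1],[0.0377,0.078,0,0,0,-0.0725,-1],[0.0377,0.078,0,0,0,-0.0725,-1],[0.0377,0.078,0,0,0,-0.0725,-1],[0.0377,0.078,0,0,0,-0.0725,-1],[0,0,0,0,0,0,-1]])

```text
time: 5.2
eef_pos: [0.5719, -0.0404, 0.2965]
tool_rot: [0.042, -0.045, 0.707, -0.705]
contact_force: [-0.2, 0.5, 0.3]
opening: 0.007
```

Run:
```python
from snap import *
snap("p3",(220,120,140),(230,110,130)); st([.5715,-.0442,.26],.119+np.pi/2)
```

```text
t 5.3 pos [ 0.5706 -0.0437  0.2972] F [-0.64 -0.02  0.09] open 0.001 j [-0.2   0.24  1.33 -0.    1.57  1.25]
y [-0.005 -0.    -1.   ] z [ 0.121 -0.993 -0.   ]
shift/0.4 [ 0.0021 -0.0012 -0.093 ]
turn/90 [4.5000e-03 1.0000e-04 1.9985e+00]
turn/90 [ 0.0001 -0.0029 -0.0015]
```

View pics/p3.png

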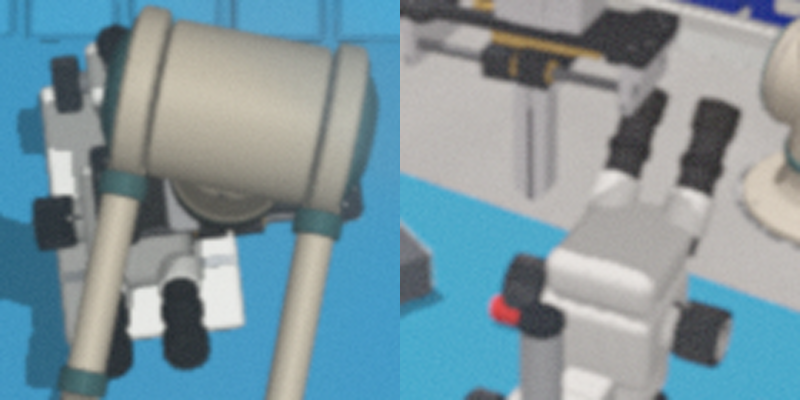

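The shut fingertip, near (272,173) in the scene view, hangs above the right knob at (271,203). The gripper body is clear of the head and eyepieces. Descending.

>>> send_rows(motion=[[0.002,-0.001,-0.04,0,-0.003,0,-1],[0,0,-0.04,0,0,0,-1],[0,0,-0.013,0,0,0,-1],[0,0,0,0,0,0,-1]])

```text
time: 5.7
eef_pos: [0.5711, -0.0455, 0.261]
tool_rot: [-0.042, 0.041, -0.706, 0.706]
contact_force: [-0.5, -0.4, 0.5]
opening: 0.003
```

>>> send_rows(motion=[[0,0,-0.01,0,0,0,-1],[0,0,0,0,0,0,-1]])

```text
time: 5.9
eef_pos: [0.5722, -0.0449, 0.2585]
tool_rot: [-0.044, 0.04, -0.706, 0.706]
contact_force: [-0.8, 0.8, 0.6]
opening: 0.003
```

>>> send_rows(motion=[[0,0,-0.005,0,0,0,-1],[0,0,0,0,0,0,-1]])

```text
time: 6.1
eef_pos: [0.5723, -0.0445, 0.2565]
tool_rot: [-0.044, 0.04, -0.706, 0.706]
contact_force: [-0.8, 0.2, -0.8]
opening: 0.006
```

>>> send_rows(motion=[[0,0,-0.005,0,0,0,-1],[0,0,0,0,0,0,-1]])

```text
time: 6.3
eef_pos: [0.5721, -0.0444, 0.2542]
tool_rot: [-0.044, 0.04, -0.706, 0.706]
contact_force: [-0.1, 0.4, -0.0]
opening: 0.004
```

>>> send_rows(motion=[[0,0,-0.01,0,0,0,-1],[0,0,0,0,0,0,-1]])

```text
time: 6.5
eef_pos: [0.5719, -0.0444, 0.2497]
tool_rot: [-0.043, 0.041, -0.706, 0.706]
contact_force: [-0.5, 0.8, -0.7]
opening: 0.005
```

>>> send_rows(motion=[[0,0,-0.005,0,0,0,-1],[0,0,0,0,0,0,-1]])

```text
time: 6.7
eef_pos: [0.5721, -0.0444, 0.248]
tool_rot: [-0.043, 0.041, -0.706, 0.706]
contact_force: [0.1, -0.2, 0.1]
opening: 0.008
```

>>> send_rows(motion=[[0,0,-0.004,0,0,0,-1],[0,0,0,0,0,0,-1]])

```text
time: 6.9
eef_pos: [0.5721, -0.0445, 0.2465]
tool_rot: [-0.044, 0.04, -0.706, 0.706]
contact_force: [0.3, -0.1, -0.4]
opening: 0.001
```

>>> send_rows(motion=[[0,0,-0.003,0,0,0,-1],[0,0,0,0,0,0,-1]])

```text
time: 7.1
eef_pos: [0.5724, -0.0445, 0.246]
tool_rot: [-0.044, 0.04, -0.706, 0.706]
contact_force: [-0.7, -0.2, 1.3]
opening: 0.007
```

>>> send_rows(motion=[[0,0,-0.003,0,0,0,-1],[0,0,0,0,0,0,-1]])

```text
time: 7.3
eef_pos: [0.5726, -0.0445, 0.2457]
tool_rot: [-0.044, 0.04, -0.706, 0.706]
contact_force: [-1.1, 0.6, 6.3]
opening: 0.006
```

Contact is at z 0.246, as expected, with about 6 N. Now I'll roll toward the post.

>>> send_rows(motion=[[0.0025,0.0003,0,0,0,0,-1],[0.0025,0.0003,0,0,0,0,-1],[0.0025,0.0003,0,0,0,0,-1]])

```text
time: 7.6
eef_pos: [0.5753, -0.0442, 0.2459]
tool_rot: [-0.044, 0.04, -0.706, 0.706]
contact_force: [-2.1, -0.3, 7.4]
opening: 0.004
```

>>> send_rows(motion=[[0.0025,0.0003,0,0,0,0,-1],[0.0025,0.0003,0,0,0,0,-1]])

```text
time: 7.8
eef_pos: [0.5775, -0.0439, 0.246]
tool_rot: [-0.044, 0.04, -0.706, 0.706]
contact_force: [-1.1, 0.6, 7.4]
opening: 0.005
```

>>> send_rows(motion=[[0.0025,0.0003,0,0,0,0,-1],[0.0025,0.0003,0,0,0,0,-1]])

```text
time: 8.0
eef_pos: [0.5804, -0.0436, 0.246]
tool_rot: [-0.045, 0.039, -0.706, 0.706]
contact_force: [0.2, 0.1, 5.6]
opening: 0.006
```

>>> send_rows(motion=[[0.0025,0.0003,0,0,0,0,-1],[0.0025,0.0003,0,0,0,0,-1]])

```text
time: 8.2
eef_pos: [0.5828, -0.0433, 0.246]
tool_rot: [-0.045, 0.039, -0.706, 0.706]
contact_force: [0.5, -0.5, 6.6]
opening: 0.003
```

>>> send_rows(motion=[[0.0025,0.0003,0,0,0,0,-1],[0.0025,0.0003,0,0,0,0,-1],[0,0,0,0,0,0,-1]])

```text
time: 8.5
eef_pos: [0.5846, -0.0431, 0.246]
tool_rot: [-0.045, 0.039, -0.706, 0.706]
contact_force: [0.6, 0.2, 6.0]
opening: 0.005
```

>>> send_rows(motion=[[0,0,0.01,0,0,0,-1],[0,0,0.05,0,0,0,-1],[0,0,0.08,0,0,0,-1],[0,-0.1,0.06,0,0,0,-1],[-0.03,-0.11,0.05,0,0,0,-1],[-0.06,-0.11,0,0,0,0,-1],[-0.06,-0.11,0,0,0,0,-1],[-0.06,-0.11,0,0,0,0,-1],[-0.06,-0.11,0,0,0,0,-1],[0,0,0,0,0,0,-1]])

```text
time: 9.5
eef_pos: [0.4722, -0.308, 0.3436]
tool_rot: [-0.04, 0.039, -0.705, 0.707]
contact_force: [0.4, 1.0, 0.1]
opening: 0.001
```

Run:
```python
from snap import *
snap("p4",(220,120,140),(230,110,130)); st()
t=cv2.imread('pics/p4_t.png');s=cv2.imread('pics/p4_s.png');t0=cv2.imread('pics/top0.png');s0=cv2.imread('pics/scene0.png')
def c(im,x,y): return cv2.resize(np.clip(im[y:y+30,x:x+30]*1.5,0,255).astype('uint8'),(200,200),interpolation=cv2.INTER_NEAREST)
r=lambda t,s:np.hstack([c(t,227,183),c(t,285,177),c(s,313,200),c(s,258,188)])
cv2.imwrite('pics/p4k.png',np.vstack([r(t0,s0),r(t,s)]))
```

```text
t 9.6 pos [ 0.4748 -0.3035  0.3439] F [-1.    0.87 -0.46] open 0.006 j [-0.69  0.21  1.26  0.    1.67  0.76]
y [ 0.004  0.001 -1.   ] z [ 0.116 -0.993 -0.001]
```

View pics/p4k.png

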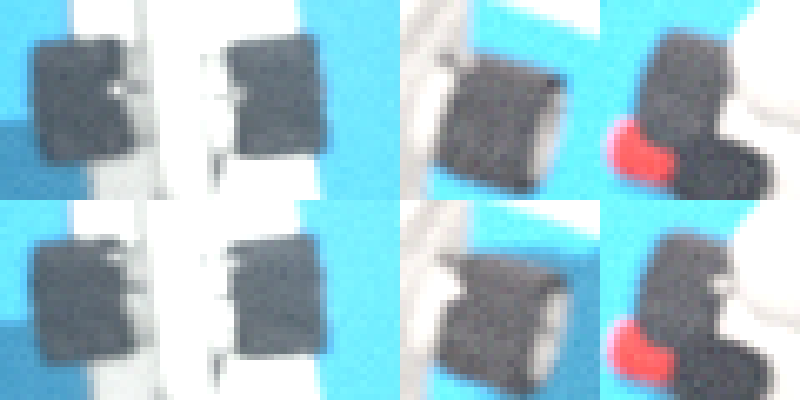

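View pics/p4_t.png

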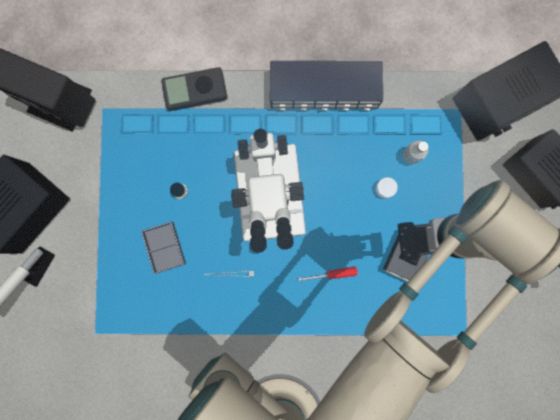

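View pics/p4_s.png

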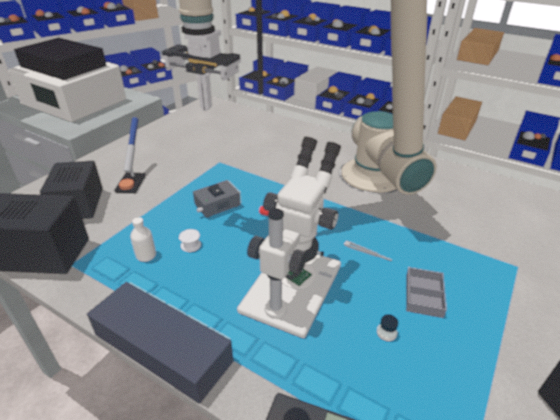

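The white index spot on the left knob moved about 5 px towards the post, from crop row 88 to 55, against 5 px predicted for 0 → 0.6 rad. The rocker still shows ON, and everything else is in place. Handing in.

```bash
python3 -c "
from bench import job
print(job.finish_job())"
```

```text
the job is handed in; nothing more can be done
None
```

I pressed the ring light's rocker on first, then rolled the magnification knob up one click, and handed the job in at about 9.6 s of the 51 s allowed.

- **Rocker:** I pressed it straight down with the shut fingertips. The picture afterwards shows the dash half down, the other half up, and the box in place. The last presses went to about 20 N, more than the roughly 4 N it needs, because it had probably already snapped over by then.
- **Knob:** I rolled the right-hand knob from above with about 6–7 N, moving 12 mm towards the post. The sideways force rose, then eased to zero past halfway, as the detent should. The index mark on the left knob moved about 5 pixels in the top view, which matches first stop to second (0 to 0.6 rad). The mark showed at the inner edge of the knob's rim rather than mid-rim, so that reading is only good to about a pixel.
- **Final check:** The last pictures show the focus knobs, board and other items apparently unmoved, with the arm clear of everything.
- **Disagreement:** My first camera fit put heights about 6.5 mm too low. The contact heights agreed with the text (rocker stop at z 0.068, knob top at z 0.246), so I used the text's heights.

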